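Free the red link with the forked tool

TASK

Two plastic links hang on spring bars on the bench. With the forked tool straddling the bare bar of the red link's stand, push the brass collar sideways, away from the link, until the red link drops into the catch pocket below it; leave the blue link and its bar alone. Then lift the tool clear so that the bar springs home, and stand it upright on its prongs on a free spot of the bench.

Things in the scene. Friction and masses are not known exactly. Their poses are not given: they have to be found in the camera images.
- fork_grip (a point): middle of the handle of the loose forked tool, which stands upright on its prongs; 95 mm above the prong tips, z up. Orange handle 24 x 24 mm, 64 to 127 mm above the tips; steel fork 54 mm wide (x), 24 mm thick (y): two prongs, the slot between them 26 mm wide (34 at the tips), 44 mm deep, open along y. About 0.16 kg
- red_stand: fixed stand of the red link; grey base 84 x 168 x 10 mm, origin at the centre of its underside, y along base and spring bar, z up. From the -y end: a lug of two cheeks (y -77..-69, -51..-43 mm, tops 123 mm up) with the red link between; bare bar 9 mm thick, axis 105 mm up; brass collar on the bar, 40 mm across, 8 mm thick, face at y +7; spring; barrel (y 48..82, top 125 mm up)
- blue_stand: fixed stand of the blue link; grey base 84 x 168 x 10 mm, origin at the centre of its underside, y along base and spring bar, z up. From the -y end: a lug of two cheeks (y -77..-69, -51..-43 mm, tops 123 mm up) with the blue link between; bare bar 9 mm thick, axis 105 mm up; brass collar on the bar, 40 mm across, 8 mm thick, face at y +7; spring; barrel (y 48..82, top 125 mm up)
- red_gap (a point): fixed point on the red stand, axes those of the stand: middle of the bare stretch of the bar, on the bar's axis, 105 mm above the bench. At rest the bare stretch runs 25 mm to either side along y, from the cheek (-y) to the collar's face (+y)
- red_link_mid (a point): middle of the loose red plastic link, 30 x 12 x 75 mm (its x, y, z) with an eye near its top, hung on the bar between the cheeks of the red stand. It is about 80 mm above the bench while the link hangs, about 50 mm once it has dropped into the catch pocket under the lug (pocket floor 12 mm up)
- blue_link_mid (a point): middle of the loose blue plastic link, 30 x 12 x 75 mm (its x, y, z) with an eye near its top, hung on the bar between the cheeks of the blue stand. It is about 80 mm above the bench while the link hangs, about 50 mm once it has dropped into the catch pocket under the lug (pocket floor 12 mm up)
- red_bar (a joint): spring bar of the red stand: 0 m = home, its end through the link's eye; grows as the collar is pushed along the stand's +y (away from the link), stop at 0.030. The link falls off by 0.020 at the latest. The push takes 3 N at first, 10.5 N at the stop; let go, the bar springs home
- blue_bar (a joint): spring bar of the blue stand: 0 m = home, its end through the link's eye; grows as the collar is pushed along the stand's +y (away from the link), stop at 0.030. The link falls off by 0.020 at the latest. The push takes 3 N at first, 10.5 N at the stop; let go, the bar springs home
- red_lug (a point): fixed point on the red stand: centre of its lug between the cheeks, on the bar's axis, 105 mm above the bench and 42 mm to local -y of red_gap; the red link hangs here
- fork_tool: the same forked tool; origin at the middle between the prong tips, i.e. 95 mm below fork_grip. On the way to it: a thin solid cord hangs fixed at the left, before the bench edge, at x 0.24, y 0.40 m (base frame) from the floor to 0.4 m above bench height, leaning to x 0.33 at 1.05 m; an arm that starts to the left of it must fold and swing past nearer its base than the cord

How it is judged:
On the way:
1. the forked tool presses on the red stand's collar and holds its bar at least 12 mm back (value of joint red_bar above 0.012 m and contact force between fork_tool and red_stand above 1.5 N), for 0.05 s.
At the end, for the whole second after the job is handed in: The red link lies in the catch pocket under its lug (middle under 62 mm up, within 40 mm of the lug's centre), both bars are home within 5 mm, the blue link still hangs, and the forked tool stands on the bench on its prongs, upright within 10 degrees, released and at rest (z of red_link_mid in the frame of red_stand below 0.062 m and horizontal distance between red_link_mid and red_lug below 0.04 m and value of joint each of red_bar, blue_bar below 0.005 m and z of blue_link_mid in the frame of blue_stand above 0.07 m and angle between fork_grip's own z axis and vertical below 0.17 rad and height (world z) of fork_grip between 0.085 and 0.105 m and linear speed of fork_tool below 0.02 m/s); the robot touches nothing.
It fails at once if the blue link's bar is pushed more than 8 mm (value of joint blue_bar above 0.008 m).
It also fails if it takes over 48 s, if anything falls off the work surface, if the arm or the gripper's body presses on something with over 40 N, if the wrist force passes 120 N, or if a joint passes its speed limit or range.

ROBOT

A 6-joint arm with a two-finger parallel gripper is mounted at the origin on a cart in front of the work surface, level with it; the furniture and walls round the work are solid. World frame = base frame: x ahead of the robot, y to its left, z up, the work surface at z = 0. Lengths are in m, angles in rad, forces in N, time in s.
With the tool pointing down it reaches from about 0.325 to 1 m from the base axis. Payload 5.1 kg.
Tool frame: the origin (TCP) lies midway between the tips of the shut fingers; the grasp point (between the pads) lies 19 mm behind it; z points along the fingers, y is the line along which they close (so a half turn about z gives the same grasp; the last joint's range is limited). The gripper opens to 85 mm and grips with 20 to 120 N. Pads are 22 mm wide; open, the fingers measure 114 mm over their backs; the gripper's body (76 mm by 85 mm) begins 54 mm behind the grasp point. The pads swing forward as they close: fully open they stand 13 mm farther back than shut.
Start: joints at [-1.332, 0.124, 1.65, -0, 1.367, -0.083], TCP at [0.206, -0.617, 0.231] pointing down, gripper open.
Joint ranges: [-2.61, 2.61], [-1.02, 2.33], [0.03, 2.71], [-1.35, 4.49], [0.32, 2.68], [-2.91, 2.91]. Speed limits (rad/s): [2.57, 2.57, 3.14, 3.14, 3.14, 3.14].

INTERFACE

Orientations are given as a unit quaternion [x, y, z, w].
In Python, from plant import readout, camera, calibration, job gives the robot as it stands. The module is installed in compiled form; this text tells all that it offers.
- The arm moves only by the tool apply_moves, never from a script. Its argument "motion" is a list of rows, each a list of 7 numbers: the shift along the tool's x, y, z in mm, then the turn, a rotation vector about the tool's x, y, z in degrees, then the finger opening in mm, from 0 to 85.4. In form: [[tx, ty, tz, ax, ay, az, fingers], ...]. A call has 1 to 20 rows; each row shifts and turns the commanded pose from where the row before left it, along the tool's axes as they then stand; what a row does not reach is not made up. A row lasts 1/8 s, in which the tool goes at most 62.5 mm and 10.7 degrees, less where a joint would pass 70% of its speed; a pose out of reach is approached as far as the arm can. A call with a gripper value outside its range is refused whole. The fingers move at their own pace and stop on an object; "squeeze" is the grip in N (left out, the last holds). Time passes only in rows, so rows that do not move let the fingers close. It gives the time, the measured TCP pose, the force, the opening and the grip force at its end, in the units of the state.
- readout.sense(): the state, without advancing time (a new reading comes with each control period).
- camera(name): name is "side" or "top"; returns the picture (400x640x3 uint8, red, green, blue); there is no depth.
- calibration(name): a dict with "fovy" (degrees; the focal length in pixels is half the picture's height over the tangent of half this angle, whatever the lens; pixels are square), "cx", "cy" (the principal point, pixels), "cam_to_world" (4x4, takes a point from camera to world coordinates). Camera axes: x right, y down, z forward; pixel columns grow to the right and rows downward; lengths in m; the calibration is good to about 2 mm. A picture is of the moment at which its call begins. calibration takes no time and is no camera call.
- job.sign_off(): hands the job in; it is judged then, once.
The state is a dict: "time": time; "qpos": joint angles; "dq": joint speeds; "joint_torque": joint torques, N m; "tool_pos": TCP position; "orientation": TCP orientation; "contact_force": force on the tool from outside, world axes, zero at the start; "wrist_torque": the same for the moment, N m; "finger_gap": finger opening in m; "gripper_force": force on a finger pad.
Only numpy, scipy, OpenCV 4.12 (cv2) and the standard library are available. Lean on these libraries where they do the work, as an engineer would, in place of code of your own. Each camera call takes 0.05 s, during which the arm holds its last target. There are 200 camera calls.

## Working session

There is one attempt and no reset: what is moved stays moved. The work goes in short steps, Python scripts to look and compute and a tool call to move; the robot and the scene stay as the last step left them, time stands still between calls to the robot, and variables do not carry over. Pictures are saved under pics/ and viewed, at most 10 in all, crops included, and the job is handed in when it is done.

Besides the shell and the picture viewer there is one more tool, called after "Call:" as name([rows], argument=value, ...), one row to a line, values as JSON. apply_moves: Moves the arm, as the interface text tells. Its arguments: {"type":"object","properties":{"motion":{"type":"array"},"squeeze":{"type":"number"}},"required":["motion"]}

```bash
mkdir -p pics
python3 - <<'E'
from plant import readout,camera,calibration
import cv2,numpy as np
for n in("side","top"):
    cv2.imwrite(f"pics/{n}0.png",camera(n)[:,:,::-1]); c=calibration(n)
    print(n,c["fovy"],c["cx"],c["cy"],np.round(c["cam_to_world"],4).tolist())
s=readout.sense();print({k:np.round(v,3).tolist() for k,v in s.items()})
E
```

```text
side 55.781520966854856 318.359664092514 204.06627988134085 [[-0.817, -0.2094, 0.5373, 0.0298], [-0.5766, 0.2918, -0.7631, 0.6354], [0.003, -0.9333, -0.3591, 0.4057], [0.0, 0.0, 0.0, 1.0]]
top 45.715884274516064 318.2523400323817 198.1560365783496 [[-0.0082, -0.9778, 0.2092, 0.2503], [-1.0, 0.007, -0.0064, 0.0007], [0.0048, -0.2092, -0.9779, 1.296], [0.0, 0.0, 0.0, 1.0]]
{'time': 0.1, 'qpos': [-1.332, 0.124, 1.652, -0.0, 1.367, -0.083], 'dq': [-0.001, -0.001, -0.002, -0.001, 0.0, -0.001], 'joint_torque': [0.0, -42.493, -36.665, -0.0, 0.004, -0.0], 'tool_pos': [0.205, -0.616, 0.23], 'orientation': [0.987, 0.16, -0.0, -0.001], 'contact_force': [-0.152, -1.351, -0.8], 'wrist_torque': [0.007, -0.021, 0.019], 'gripper_force': 0.0, 'finger_gap': 0.085}
```

View pics/side0.png

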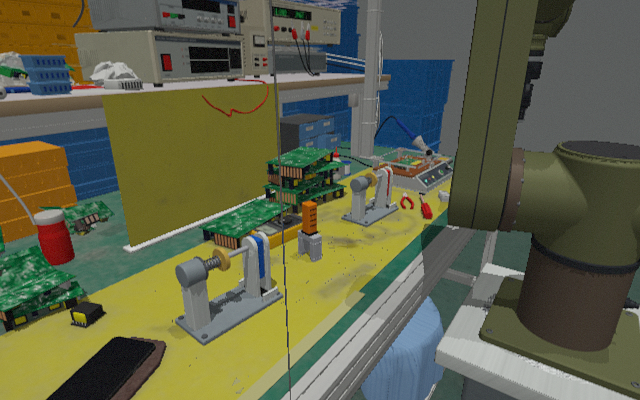

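View pics/top0.png

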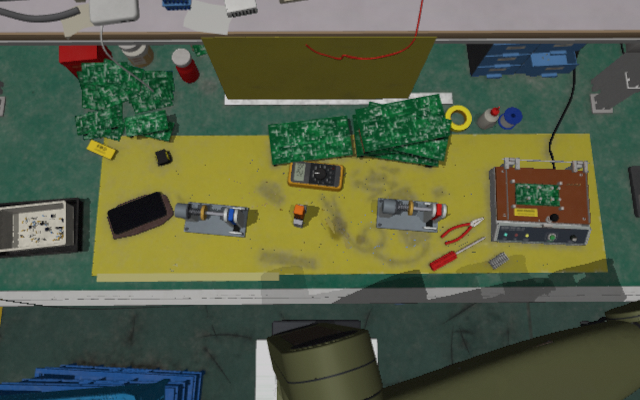

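The side view shows the blue stand near (230,280), the fork at (310,230), and the red stand at (370,195). In the top view the red stand is at (412,213) with its link end on the right, the fork is at (300,213), and blue is at (212,218). Next I'll enlarge the red stand and fork areas.

Run:
```python
import cv2,numpy as np
a=cv2.imread("pics/top0.png");b=cv2.imread("pics/side0.png")
f=lambda im,x,y,w,h,s:cv2.resize(im[y:y+h,x:x+w],None,fx=s,fy=s,interpolation=cv2.INTER_CUBIC)
r1=np.hstack([f(a,280,190,50,50,6),f(a,370,190,83,50,6)])[:, :798]
r2=np.hstack([f(b,290,190,50,75,4),f(b,335,160,75,75,4)]); r2=np.hstack([r2,np.zeros((300,798-r2.shape[1],3),np.uint8)])
cv2.imwrite("pics/crop0.png",np.vstack([r1,r2]))
```

```text
(no output)
```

View pics/crop0.png

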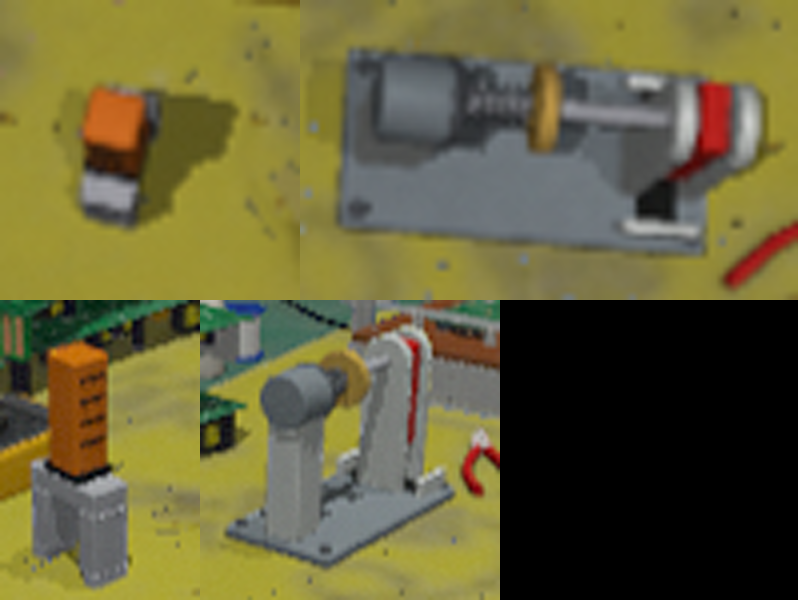

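The crops show the fork top at about (299,209.5) px, with its wide side along x. The red bar runs from about (414,208) to (431,209.5), and base corners are at about (376,227), (437,232) and (377.5,198).

```bash
cat > h.py <<'E'
import numpy as np,cv2
from plant import calibration,readout,camera
def ray(n,u,v):
    c=calibration(n);T=np.array(c["cam_to_world"]);f=200/np.tan(np.radians(c["fovy"]/2))
    d=T[:3,:3]@[(u-c["cx"])/f,(v-c["cy"])/f,1];return T[:3,3],d
def at(n,u,v,z):
    o,d=ray(n,u,v);return o+d*(z-o[2])/d[2]
def proj(n,p):
    c=calibration(n);T=np.array(c["cam_to_world"]);f=200/np.tan(np.radians(c["fovy"]/2))
    q=T[:3,:3].T@(np.asarray(p)-T[:3,3]);return np.array([c["cx"]+f*q[0]/q[2],c["cy"]+f*q[1]/q[2]])
E
python3 - <<'E'
from h import *
np.set_printoptions(precision=4,suppress=True)
R=lambda x,y:(370+(x-299.5)/6-.5,190+(y+.5)/6-.5)
F=lambda x,y:(280+(x+.5)/6-.5,190+(y+.5)/6-.5)
for q in[(90,90),(145,96),(140,148),(85,141)]: print('fork',at("top",*F(*q),.127))
bl,br,tl=[at("top",*R(*q),.010) for q in[(340,222),(705,255),(348,50)]]
print('base',bl,br,tl,np.linalg.norm(br-bl),np.linalg.norm(tl-bl),'yaw',np.degrees(np.arctan2(*(bl-br)[:2]))*-1,'c',(br+tl)/2)
for q in[(544,66),(544,150)]: print('collar rim',at("top",*R(*q),.105))
for q in[(560,108),(672,117)]: print('bar',at("top",*R(*q),.105))
# side fork: top corners
S=lambda x,y:(290+(x+.5)/4-.5,190+(y-299.5)/4-.5)
for q in[(48,351),(79,342),(108,349),(76,362)]: print('sidefork',at("side",*S(*q),.127))
S2=lambda x,y:(335+(x-199.5)/4-.5,160+(y-299.5)/4-.5)
for q in[(227,533),(330,565),(454,490)]: print('sidebase',at("side",*S2(*q),.01))
E
```

```text
fork [0.4843 0.0527 0.127 ]
fork [0.4816 0.0296 0.127 ]
fork [0.4595 0.0318 0.127 ]
fork [0.4626 0.0547 0.127 ]
base [ 0.4447 -0.1659  0.01  ] [ 0.4282 -0.3317  0.01  ] [ 0.5249 -0.1723  0.01  ] 0.16668123705935126 0.0805015568392417 yaw -5.65152426978523 c [ 0.4766 -0.252   0.01  ]
collar rim [ 0.497  -0.2432  0.105 ]
collar rim [ 0.4606 -0.2414  0.105 ]
bar [ 0.4787 -0.2491  0.105 ]
bar [ 0.4744 -0.2967  0.105 ]
sidefork [0.4807 0.0554 0.127 ]
sidefork [0.4756 0.0352 0.127 ]
sidefork [0.4571 0.0348 0.127 ]
sidefork [0.4595 0.0596 0.127 ]
sidebase [ 0.513  -0.1576  0.01  ]
sidebase [ 0.4324 -0.1518  0.01  ]
sidebase [ 0.4224 -0.3187  0.01  ]
```

Call:
apply_moves([
  [33, -39, 0, 0, 0, 0, 85],
  [33, -39, 0, 0, 0, 0, 85],
  [33, -39, 0, 0, 0, 0, 85],
  [33, -39, 0, 0, 0, 0, 85],
  [33, -39, 0, 0, 0, 0, 85],
  [33, -39, 0, 0, 0, 0, 85],
  [33, -39, 0, 0, 0, 0, 85],
  [33, -39, 0, 0, 0, 0, 85],
  [33, -39, 0, 0, 0, 0, 85],
  [33, -39, 0, 0, 0, 0, 85],
  [33, -39, 0, 0, 0, 0, 85],
  [33, -39, 0, 0, 0, 0, 85],
  [33, -39, 0, 0, 0, 0, 85],
  [31, -34, 0, 0, 0, 0, 85],
  [0, 0, 0, 0, 0, 8, 85],
  [0, 0, 0, 0, 0, 8, 85],
  [0, 0, 0, 0, 0, 8, 85],
  [0, 0, 0, 0, 0, 0, 85],
])

```text
time: 2.35
tool_pos: [0.4705, 0.0422, 0.2308]
orientation: [0.999, -0.048, -0.0, 0.0]
contact_force: [-0.7, -0.7, 0.6]
finger_gap: 0.085
gripper_force: 0.0
```

```bash
cat > st.py <<'E'
from h import *
from scipy.spatial.transform import Rotation as R
np.set_printoptions(precision=4,suppress=True)
s=readout.sense();r=R.from_quat(s["orientation"]).as_matrix()
print(s["time"],s["tool_pos"],'yaw',np.degrees(np.arctan2(r[1,0],r[0,0])),'z',r[:,2],'F',s["contact_force"],s["finger_gap"],s["gripper_force"])
def go(p,yaw=None):
    print('tool delta mm',1000*r.T@(np.array(p)-s["tool_pos"]))
E
python3 - <<'E'
from st import *
go([.471,.043,.078])
cv2.imwrite("pics/s1.png",cv2.resize(camera("side")[120:270,220:420,::-1],None,fx=4,fy=4,interpolation=cv2.INTER_CUBIC))
E
```

```text
2.35 [0.4705 0.0422 0.2308] yaw -5.461543469131051 z [-0.0009  0.     -1.    ] F [-0.6665 -0.6526  0.5967] 0.08495058692618339 0.0
tool delta mm [  0.5542  -0.8909 152.804 ]
```

View pics/s1.png

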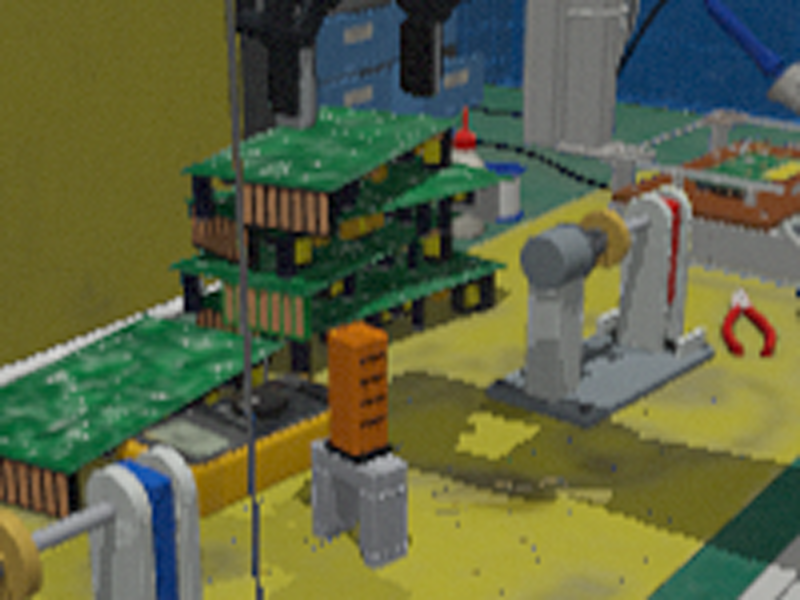

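The open fingers, at (290,95) and (418,70) in the crop, sit centred over the fork top at (358,330). I'll descend and grip.

Call:
apply_moves([
  [0, 0, 30, 0, 0, 0, 85],
  [0, 0, 40, 0, 0, 0, 85],
  [0, 0, 40, 0, 0, 0, 85],
  [0, 0, 30, 0, 0, 0, 85],
  [0, 0, 13, 0, 0, 0, 85],
  [0, 0, 0, 0, 0, 0, 85],
  [0, 0, 0, 0, 0, 0, 20],
  [0, 0, 0, 0, 0, 0, 20],
  [0, 0, 0, 0, 0, 0, 20],
  [0, 0, 0, 0, 0, 0, 20],
  [0, 0, 0, 0, 0, 0, 20],
  [0, 0, 0, 0, 0, 0, 20],
], squeeze=90)

```text
time: 3.9
tool_pos: [0.4716, 0.0422, 0.0794]
orientation: [0.999, -0.048, 0.001, -0.0]
contact_force: [-0.4, 0.6, 5.9]
finger_gap: 0.0242
gripper_force: 85.0
```

Call:
apply_moves([
  [0, 0, -25, 0, 0, 0, 20],
  [0, 0, -40, 0, 0, 0, 20],
  [0, 0, -50, 0, 0, 0, 20],
  [0, 0, -50, 0, 0, 0, 20],
  [4, 20, 0, 0, 0, 0, 20],
  [4, 40, 0, 0, 0, 0, 20],
  [4, 45, 0, 0, 0, 0, 20],
  [4, 45, 0, 0, 0, 0, 20],
  [4, 45, 0, 0, 0, 0, 20],
  [4, 45, 0, 0, 0, 0, 20],
  [4, 45, 0, 0, 0, 0, 20],
  [6, 28, 0, 0, 0, 0, 20],
  [0, 0, 0, 0, 0, 0, 20],
  [0, 0, 0, 0, 0, 0, 20],
])

```text
time: 5.65
tool_pos: [0.4739, -0.2721, 0.2424]
orientation: [0.999, -0.049, -0.001, -0.001]
contact_force: [-0.3, 1.0, -2.3]
finger_gap: 0.0243
gripper_force: 85.3
```

Run:
```python
from st import *
cv2.imwrite("pics/s2.png",np.vstack([cv2.resize(camera("side")[120:220,320:453,::-1],None,fx=4,fy=4,interpolation=cv2.INTER_CUBIC)[:,:530],cv2.resize(camera("top")[185:235,365:471,::-1],None,fx=5,fy=4,interpolation=cv2.INTER_CUBIC)]))
```

```text
5.65 [ 0.4739 -0.2721  0.2424] yaw -5.564149752852542 z [-0.0015  0.0013 -1.    ] F [-0.3406  0.9611 -2.2708] 0.024336744319345835 85.31200859695673
```

View pics/s2.png

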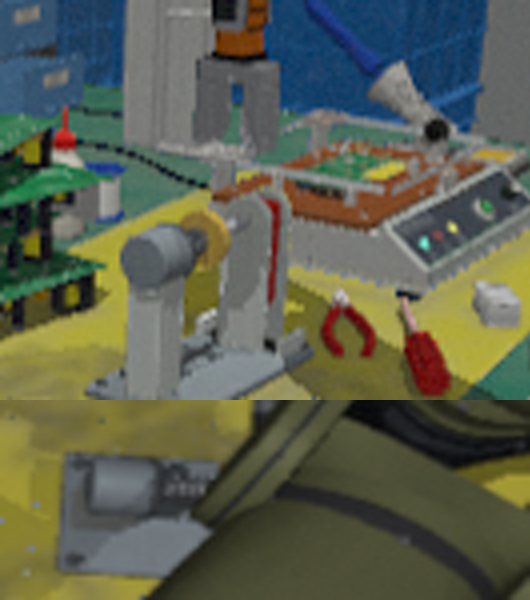

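The crop shows the fork hanging with its slot centre at about (237,120) and prong tips near y=150. The visible bare bar is at about (236,222). The top view is blocked by the arm. I'll compare projected model points with these.

Run:
```python
from st import *
P=lambda p:(proj("side",p)-[320,120])*4+1.5
def model(o,yaw,pts):
    c,q=np.cos(np.radians(yaw)),np.sin(np.radians(yaw))
    return [P(np.array(o)+[c*x-q*y,q*x+c*y,z]) for x,y,z in pts]
t=s["tool_pos"]
im=cv2.imread("pics/s2.png")
big=cv2.resize(im[:400],(795,600))
def dr(pts,col):
    for p in pts: cv2.circle(big,tuple(int(v*1.5) for v in p),3,col,1)
b=t[2]-.0794
dr(model([t[0],t[1],b],-5.5,[(sx*x,sy*.012,z) for sx in(-1,1) for sy in(-1,1) for x,z in((.027,0),(.017,0),(.027,.064))]),(255,0,255))
for o,col in(([.4766,-.252,0],(255,255,0)),):
    dr(model(o,-5.5,[(0,-.043,.105),(0,.007,.105),(0,.007,.125),(0,.007,.085),(.02,.007,.105),(-.02,.007,.105),(0,-.043,.123),(0,-.077,.123),(0,.082,.125),(0,.048,.125),(.042,.084,.01),(-.042,.084,.01),(-.042,-.084,.01)]),col)
cv2.imwrite("pics/s3.png",big)
```

```text
5.75 [ 0.4742 -0.2717  0.2429] yaw -5.502040312003076 z [-0.0006  0.0006 -1.    ] F [-0.0504 -0.0871 -1.0654] 0.024109096565939406 85.30990786850452
```

View pics/s3.png

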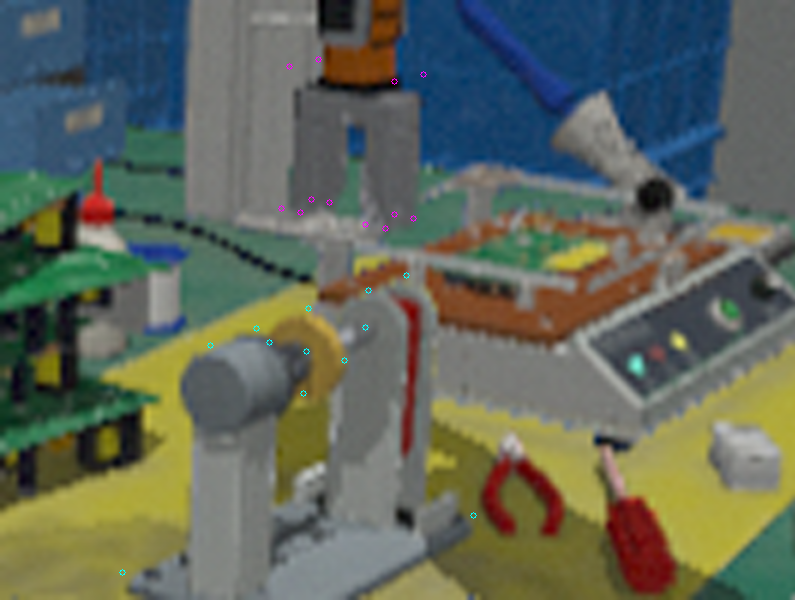

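The model overlay agrees to a few mm in all places, inside the slot's clearance. I'll lower the tips just past the bar and check the force.

Call:
apply_moves([
  [0, 0, 20, 0, 0, 0, 20],
  [1, 0, 22, 0, 0, 0, 20],
  [0, 0, 12, 0, 0, 0, 20],
  [0, 0, 8, 0, 0, 0, 20],
  [0, 0, 6, 0, 0, 0, 20],
  [0, 0, 0, 0, 0, 0, 20],
  [0, 0, 0, 0, 0, 0, 20],
])

```text
time: 6.62
tool_pos: [0.4757, -0.2731, 0.176]
orientation: [0.999, -0.049, 0.001, 0.0]
contact_force: [-0.3, -0.1, -1.4]
finger_gap: 0.0246
gripper_force: 85.3
```

Run:
```python
from st import *
cv2.imwrite("pics/s4.png",cv2.resize(camera("side")[145:220,340:440,::-1],None,fx=8,fy=8,interpolation=cv2.INTER_CUBIC))
```

```text
6.625 [ 0.4757 -0.2731  0.176 ] yaw -5.566019044693995 z [ 0.001  -0.0007 -1.    ] F [-0.3394 -0.0649 -1.4032] 0.024620157396031937 85.29964249581099
```

View pics/s4.png

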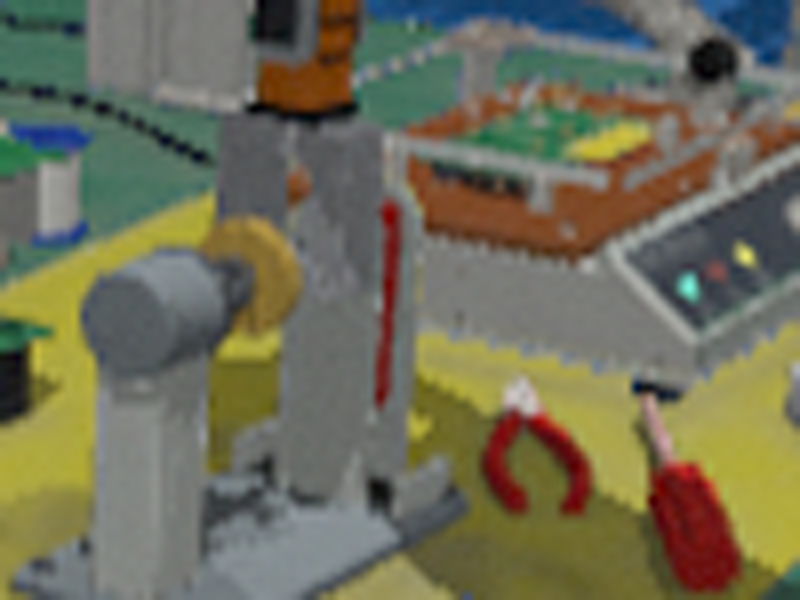

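The fork sits between the collar at (255,275) and the cheek at (340,300), and there's no contact force, so it straddles the bar. I'll lower further and then push in the tool's -y direction.

Call:
apply_moves([
  [0, 0, 8, 0, 0, 0, 20],
  [0, 0, 8, 0, 0, 0, 20],
  [0, 0, 6, 0, 0, 0, 20],
  [0, 0, 0, 0, 0, 0, 20],
  [0, -5, 0, 0, 0, 0, 20],
  [0, -5, 0, 0, 0, 0, 20],
  [0, -4, 0, 0, 0, 0, 20],
  [0, -4, 0, 0, 0, 0, 20],
  [0, -4, 0, 0, 0, 0, 20],
  [0, -4, 0, 0, 0, 0, 20],
  [0, 0, 0, 0, 0, 0, 20],
  [0, 0, 0, 0, 0, 0, 20],
])

```text
time: 8.18
tool_pos: [0.478, -0.248, 0.1537]
orientation: [0.999, -0.048, 0.0, 0.002]
contact_force: [-0.7, -5.1, -2.3]
finger_gap: 0.0241
gripper_force: 84.8
```

Call:
apply_moves([
  [0, -4, 0, 0, 0, 0, 20],
  [0, -4, 0, 0, 0, 0, 20],
  [0, -3, 0, 0, 0, 0, 20],
  [0, -2, 0, 0, 0, 0, 20],
  [0, 0, 0, 0, 0, 0, 20],
  [0, 0, 0, 0, 0, 0, 20],
  [0, 0, 0, 0, 0, 0, 20],
  [0, 0, 0, 0, 0, 0, 20],
])

```text
time: 9.18
tool_pos: [0.4793, -0.2361, 0.1538]
orientation: [0.999, -0.048, 0.001, 0.003]
contact_force: [-0.7, -8.0, -4.1]
finger_gap: 0.0241
gripper_force: 84.7
```

Run:
```python
from st import *
cv2.imwrite("pics/s5.png",cv2.resize(camera("side")[145:220,340:440,::-1],None,fx=8,fy=8,interpolation=cv2.INTER_CUBIC))
```

```text
9.175 [ 0.4793 -0.2361  0.1538] yaw -5.529359354293831 z [ 0.0009 -0.0055 -1.    ] F [-0.6602 -7.9841 -4.1081] 0.024089193588605565 84.7259957715869
```

View pics/s5.png

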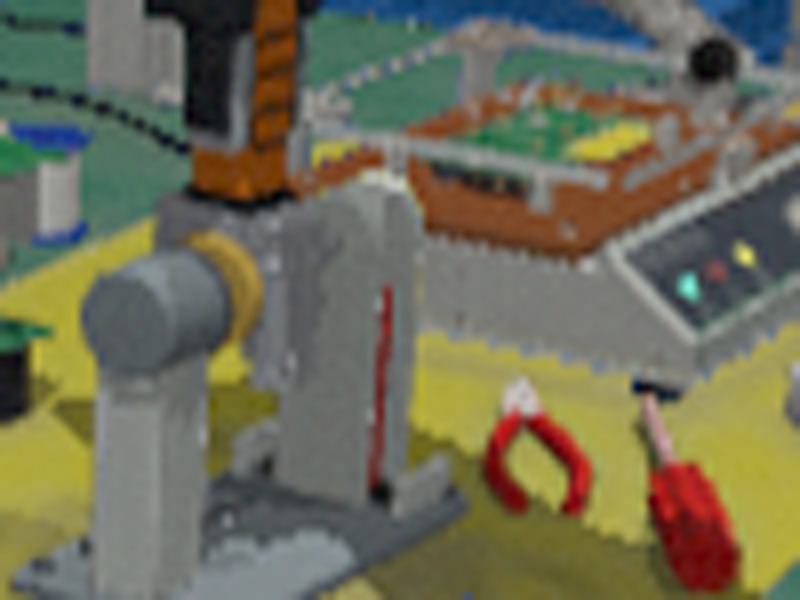

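The red link has dropped: its visible strip moved down from y=200–400 to y=285–490. I'll ease off, lift clear, and carry the fork back to its original free spot.

Call:
apply_moves([
  [0, 6, 0, 0, 0, 0, 20],
  [0, 8, 0, 0, 0, 0, 20],
  [0, 8, 0, 0, 0, 0, 20],
  [0, 8, 0, 0, 0, 0, 20],
  [0, 3, 0, 0, 0, 0, 20],
  [0, 0, 0, 0, 0, 0, 20],
  [0, 0, -15, 0, 0, 0, 20],
  [0, 0, -25, 0, 0, 0, 20],
  [0, 0, -25, 0, 0, 0, 20],
  [0, 0, -27, 0, 0, 0, 20],
  [0, 0, 0, 0, 0, 0, 20],
])

```text
time: 10.6
tool_pos: [0.4774, -0.2675, 0.2493]
orientation: [0.999, -0.048, 0.003, 0.002]
contact_force: [0.6, 0.2, -1.2]
finger_gap: 0.0243
gripper_force: 87.5
```

Run:
```python
from st import *
go([.4716,.0422,.2424])
```

```text
10.6 [ 0.4774 -0.2675  0.2493] yaw -5.539054990134785 z [ 0.0057 -0.0037 -1.    ] F [ 0.5974  0.1631 -1.1837] 0.024347583614059216 87.4679334461689
tool delta mm [ -35.7381 -307.7415    5.7652]
```

Call:
apply_moves([
  [-3, -22, 0, 0, 0, 0, 20],
  [-4, -40, 0, 0, 0, 0, 20],
  [-5, -45, 0, 0, 0, 0, 20],
  [-5, -45, 0, 0, 0, 0, 20],
  [-5, -45, 0, 0, 0, 0, 20],
  [-5, -45, 0, 0, 0, 0, 20],
  [-5, -40, 0, 0, 0, 0, 20],
  [-4, -26, 0, 0, 0, 0, 20],
  [0, 0, 0, 0, 0, 0, 20],
  [0, 0, 35, 0, 0, 0, 20],
  [0, 0, 45, 0, 0, 0, 20],
  [0, 0, 45, 0, 0, 0, 20],
  [0, 0, 25, 0, 0, 0, 20],
  [0, 0, 10, 0, 0, 0, 20],
  [0, 0, 0, 0, 0, 0, 20],
  [0, 0, 0, 0, 0, 0, 20],
])

```text
time: 12.6
tool_pos: [0.471, 0.0431, 0.0868]
orientation: [0.999, -0.049, 0.001, -0.0]
contact_force: [0.1, -0.0, -1.6]
finger_gap: 0.0242
gripper_force: 87.4
```

Run:
```python
from st import *
go([.4716,.0422,.0794])
cv2.imwrite("pics/s6.png",cv2.resize(camera("side")[150:270,250:420,::-1],None,fx=4.7,fy=4.7,interpolation=cv2.INTER_CUBIC))
```

```text
12.6 [0.471  0.0431 0.0868] yaw -5.569805094601248 z [ 0.0025 -0.0001 -1.    ] F [ 0.1028 -0.0255 -1.6068] 0.02415247418636454 87.44975913316011
tool delta mm [0.6679 0.7995 7.3891]
```

View pics/s6.png

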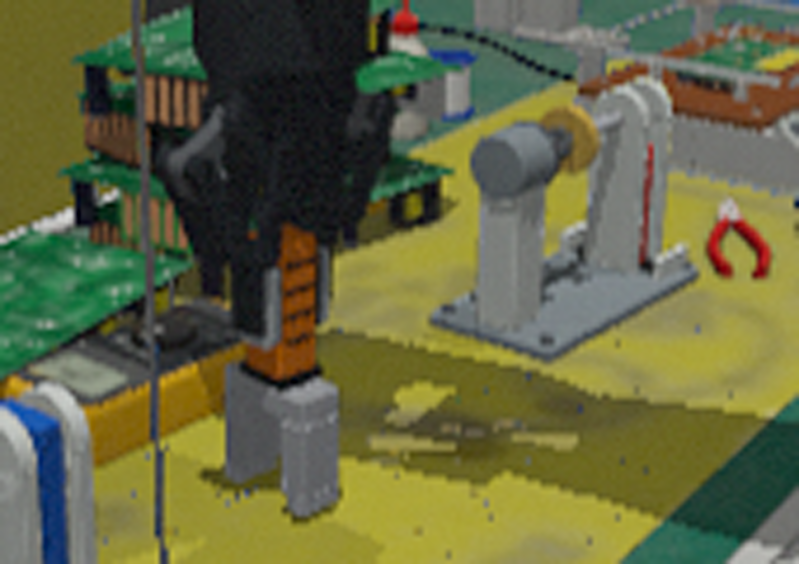

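The collar is home at (575,140), the red link is down, and the fork is upright just above the bench. I'll set it down gently.

Call:
apply_moves([
  [0, 0, 3, 0, 0, 0, 20],
  [0, 0, 2, 0, 0, 0, 20],
  [0, 0, 1, 0, 0, 0, 20],
  [0, 0, 0, 0, 0, 0, 20],
  [0, 0, 0, 0, 0, 0, 20],
], squeeze=40)

```text
time: 13.28
tool_pos: [0.47, 0.0432, 0.0795]
orientation: [0.999, -0.049, 0.0, -0.0]
contact_force: [-0.3, 0.4, 0.5]
finger_gap: 0.0242
gripper_force: 87.9
```

Call:
apply_moves([
  [0, 0, 1, 0, 0, 0, 20],
  [0, 0, 0, 0, 0, 0, 20],
  [0, 0, 0, 0, 0, 0, 20],
])

```text
time: 13.65
tool_pos: [0.4704, 0.0433, 0.0795]
orientation: [0.999, -0.049, 0.0, -0.0]
contact_force: [-2.8, 0.2, 5.9]
finger_gap: 0.0243
gripper_force: 88.5
```

Call:
apply_moves([
  [0, 0, 0, 0, 0, 0, 40],
  [0, 0, 0, 0, 0, 0, 60],
  [0, 0, 0, 0, 0, 0, 80],
  [0, 0, 0, 0, 0, 0, 85],
  [0, 0, 0, 0, 0, 0, 85],
  [0, 0, 0, 0, 0, 0, 85],
  [0, 0, 0, 0, 0, 0, 85],
  [0, 0, -15, 0, 0, 0, 85],
  [0, 0, -35, 0, 0, 0, 85],
  [0, 0, -45, 0, 0, 0, 85],
  [0, 0, -45, 0, 0, 0, 85],
  [0, 0, -30, 0, 0, 0, 85],
  [0, 0, 0, 0, 0, 0, 85],
  [0, 0, 0, 0, 0, 0, 85],
  [0, 0, 0, 0, 0, 0, 85],
  [0, 0, 0, 0, 0, 0, 85],
])

```text
time: 15.65
tool_pos: [0.4693, 0.0432, 0.2469]
orientation: [0.999, -0.049, -0.001, 0.0]
contact_force: [-0.4, 0.4, 0.2]
finger_gap: 0.0848
gripper_force: 0.0
```

Run:
```python
from st import *
cv2.imwrite("pics/s7.png",cv2.resize(camera("side")[130:300,170:420,::-1],None,fx=3.2,fy=3.2,interpolation=cv2.INTER_CUBIC))
```

```text
15.65 [0.4693 0.0432 0.2469] yaw -5.563145826216323 z [-0.0025  0.0001 -1.    ] F [-0.4335  0.4479  0.2106] 0.0848388354689715 0.0
```

View pics/s7.png

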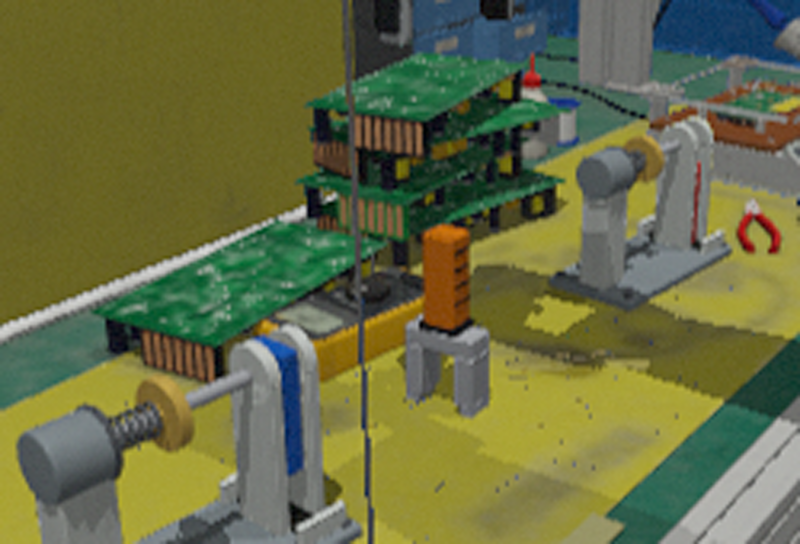

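The fork stands upright and released at (445,320). The red collar is home, the red link is in its pocket, and the blue link still hangs. I'm handing in.

```bash
python3 -c "
from plant import job
print(job.sign_off())"
```

```text
the job is handed in; nothing more can be done
None
```

The job is handed in (no verdict came back): the last picture shows the red link in its catch pocket, both bars home, the blue link still hanging, and the fork released and upright on its prongs where it first stood, after about 16 s.

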